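Grade a rubber machine buffer with the hardness gauge

TASK

Take the hardness gauge out of its holder and test the worn black rubber buffer where it stands on the surface plate: set the gauge upright on the middle of the rubber and press it down until its foot sits flat, keep about 15 N on it for a second (at least 11 N, never more than 25 N), and note where the red hand stops on the dial. Put the gauge back in its holder, right down, then set the buffer flat and upright in the tray of the same colour as the band that the red hand shows. Never push the pin against anything hard, and leave the spindle, mug and caliper where they are.

Things in the scene. Friction and masses are not known exactly. Their poses are not given: they have to be found in the camera images.
- gauge: Rubber hardness gauge, 0.25 kg, upright in its holder. Origin: centre of the flat underside of its round foot (18 mm across); z up, x the way the dial faces. From the bottom: foot and shank 24 mm long, shoulder 34 x 44 x 10 mm (underside 24 mm up, rests on the holder), dial head 70 mm across, 24 mm thick (centre 69 mm up), stem 12 mm across from 103 to 117 mm, square grip from 117 to 147 mm.
- gauge_grip (a point): Centre of the gauge's square black grip (24 x 24 mm, 30 mm tall, sides along the gauge's x and y), 132 mm above the gauge's underside. Take it here from above, best with the fingers on the grip's y sides so that the dial stays in view.
- gauge_max (a joint): Red drag hand of the dial (rad): carried up by the black hand, it stays at the highest reading. 0 at the start, 4.71 the end of the scale (pin wholly in, as on steel); seen from the front it runs clockwise from lower left over the top. Bands: yellow (soft) 0 to 2.12, green 2.12 to 3.06, blue (hard) 3.06 to 4.71. Buffers read about 1 to 4.2; valid only once the gauge's foot is seated.
- gauge_hand (a joint): Black hand of the dial (rad), same scale: follows the sprung pin, 0.785 rad per mm pushed in, and springs back to 0. The pin, 3 mm across, stands 6 mm proud below the foot and takes 0.5 N at first to 6.5 N when level with it; then the foot bears and the force climbs steeply. It sinks deep in soft rubber (hand moves little) and little in hard rubber (hand moves far).
- buffer: The rubber buffer (a machine mount) as a whole (mass near 0.13 kg, hidden): black rubber block 44 x 44 mm on a steel base 46 x 46 x 5 mm, loose, standing on the surface plate. Origin at the centre of its underside, z up, sides along its x and y. A used part: nominally 36 mm tall, but worn or skimmed to 31 to 41 mm. Its hardness cannot be seen.
- buffer_mid (a point): Centre of the rubber buffer, 18 mm above its underside: the point to grasp it by, 44 mm across its flat rubber sides.
- buffer_top (a point): Nominal centre of the flat rubber top of the buffer, 36 mm above its underside, the spot to test. The true surface may lie up to 5 mm higher or lower.
- plate_top (a point): Centre of the top face of the grey surface plate, 120 x 120 mm, fixed, standing on levelling feet so that its top lies some 43 to 61 mm above the bench.
- dock_hole (a point): Centre of the hole's mouth in the top face of the gauge holder, a fixed blue block 70 (x) x 80 (y) x 36 mm. The hole is 24 mm across, chamfered at the mouth, and goes through; the gauge's foot and shank go in 24 mm until its shoulder rests on the block, with its dial facing along the holder's x.
- dock: The gauge holder; origin at the centre of its underside, same axes as the mouth of its hole.
- tray_yellow: Shallow yellow tray, fixed, 112 x 112 mm outside, 104 mm inside, 16 mm high, floor 4 mm thick. Origin at the centre of its underside.
- tray_green: Shallow green tray, same sizes and origin.
- tray_blue: Shallow blue tray, same sizes and origin.
- spindle: Bystander: turned brass spindle standing on end, 45 mm across, 92 mm tall, origin at the centre of its underside. Leave it alone.
- mug: Bystander: brown mug, 82 mm across, 95 mm tall, origin at the centre of its underside. Leave it alone.
- caliper: Bystander: caliper lying flat, 200 mm long along its x, 14 mm high, origin at the underside. Leave it alone.
Things that resemble listed ones, but are neither listed nor needed, are in the scene too. What is meant by the buffer is not orange, purple or turquoise, and is the smaller of those in its own colour.

How it is judged:
On the way, in this order (a step that is already met when the one before it is completed fails the run):
1. the gauge stands upright on the middle of the rubber, foot pressed flat with at least 11 N (contact force between gauge and buffer above 11 N and angle between gauge's own z axis and vertical below 0.1 rad and horizontal distance between gauge and buffer_top below 0.012 m), for 0.5 s.
2. the gauge is back in its holder, right down, the buffer still on the surface plate (horizontal distance between gauge and dock below 0.007 m and z of gauge in the frame of dock between 0.008 and 0.016 m and horizontal distance between buffer_mid and plate_top below 0.08 m), for 0.2 s.
At the end, for the whole second after the job is handed in: Buffer flat and upright inside the tray of the colour shown by the red hand (within 0.19 rad of a band edge either tray will do), gauge upright in its holder, right down within 4 mm, both at rest; spindle, mug and caliper within 15 mm of their starts (((value of joint gauge_max between 0.5 and 2.31058 rad and horizontal distance between buffer_mid and tray_yellow below 0.045 m and z of buffer_mid in the frame of tray_yellow between 0.018 and 0.026 m) or (value of joint gauge_max between 1.93058 and 3.25305 rad and horizontal distance between buffer_mid and tray_green below 0.045 m and z of buffer_mid in the frame of tray_green between 0.018 and 0.026 m) or (value of joint gauge_max above 2.87305 rad and horizontal distance between buffer_mid and tray_blue below 0.045 m and z of buffer_mid in the frame of tray_blue between 0.018 and 0.026 m)) and angle between each of buffer, gauge's own z axis and vertical below 0.1 rad and linear speed of each of buffer, gauge below 0.02 m/s and horizontal distance between gauge and dock below 0.007 m and z of gauge in the frame of dock between 0.008 and 0.016 m and distance of each of spindle, mug, caliper from where it was at the start of the episode below 0.015 m); the robot touches nothing.
It fails at once if the gauge bears on the buffer with more than 25 N (contact force between gauge and buffer above 25 N).
It fails at once if the gauge's pin is pushed against something hard (red hand beyond 4.5 rad) (value of joint gauge_max above 4.5 rad).
It fails at once if the spindle, mug or caliper is moved by more than 15 mm or tipped (distance of any of spindle, mug, caliper from where it was at the start of the episode above 0.015 m or angle between any of spindle, mug's own z axis and vertical above 0.3 rad).
It fails at once if the buffer is knocked over (angle between buffer's own z axis and vertical above 0.6 rad).
It also fails if it takes over 72 s, if anything falls off the work surface, if the arm or the gripper's body presses on something with over 40 N, if the wrist force passes 120 N, or if a joint passes its speed limit or range.

ROBOT

A 6-joint arm with a two-finger parallel gripper is mounted at the origin on the work surface. World frame = base frame: x ahead of the robot, y to its left, z up, the work surface at z = 0. Lengths are in m, angles in rad, forces in N, time in s.
With the tool pointing down it reaches from about 0.35 to 0.775 m from the base axis. Payload 5.5 kg.
Tool frame: the origin (TCP) lies midway between the tips of the shut fingers; the grasp point (between the pads) lies 19 mm behind it; z points along the fingers, y is the line along which they close (so a half turn about z gives the same grasp; the last joint's range is limited). The gripper opens to 85 mm and grips with 20 to 120 N. Pads are 22 mm wide; open, the fingers measure 114 mm over their backs; the gripper's body (76 mm by 85 mm) begins 54 mm behind the grasp point. The pads swing forward as they close: fully open they stand 13 mm farther back than shut.
Start: joints at [1.156, 0.313, 0.046, 1.304, 0, 1.431], TCP at [0.156, 0.553, 0.211] pointing down, gripper open.
Joint ranges: [-2.76, 2.76], [-0.86, 1.69], [-1.03, 1.26], [-2.2, 2.34], [-1.47, 1.5], [-3.14, 3.14]. Speed limits (rad/s): [2.57, 2.57, 3.14, 3.14, 3.14, 3.14].

INTERFACE

Orientations are given as a unit quaternion [w, x, y, z].
In Python, from workcell import env gives the robot as it stands.
- The arm moves only by the tool move_arm, never from a script. Its argument "targets" is a list of rows, each a list of 3 entries, a list of its own where there are three numbers: the shift along the tool's x, y, z in mm, then the turn, a rotation vector about the tool's x, y, z in units of 10 degrees (1.0 is 10 degrees), then the closure, from -1 (fully open) to 1 (shut). In form: [[[dx, dy, dz], [ax, ay, az], gripper], ...]. A call has 1 to 5 rows; each row is the pose to reach, as a shift and turn from the pose commanded when the call began, along the tool's axes at that moment; what a row does not reach only later rows make up. A row lasts 1/8 s, in which the tool goes at most 62.5 mm and 10.7 degrees, less where a joint would pass 70% of its speed; a pose out of reach is approached as far as the arm can. A call with a gripper value outside its range is refused whole. The fingers move at their own pace and stop on an object; "squeeze" is the grip in N (left out, the last holds). Time passes only in rows, so rows that repeat a pose let the fingers close. It gives the time, the measured TCP pose, the force, the opening and the grip force at its end, in the units of the state.
- env.get_state(): the state, without advancing time (a new reading comes with each control period).
- env.read_camera(name): name is "scene" or "top" or "wrist"; returns a dict with "pixels" (420x560x3 uint8, red, green, blue), "fovy" (degrees; the focal length in pixels is half the picture's height over the tangent of half this angle, whatever the lens; pixels are square), "cx", "cy" (the principal point, pixels), "extrinsics" (4x4, takes a point from world to camera coordinates); the wrist camera has in their place "mount" (4x4, takes a point from camera to tool coordinates, whose origin is the TCP and whose axes are the flange's). Camera axes: x right, y up, looking along -z (the intrinsics and any distortion apply to the point x, -y, -z); pixel columns grow to the right and rows downward; lengths in m; the calibration is good to about 2 mm. A picture is of the moment at which its call begins: read the wrist's pose just before it. There is no depth.
- env.hand_in(): hands the job in; it is judged then, once.
Trained networks look in a picture, given as the dict that the camera call returned (one of the last four; its "shot" number tells which), for a name from the list of things; names that differ only in an ending like _2 or _b are one class to them, and where a whole thing is asked for, a point or a joint stands for the part that bears it (a point fixed in the world has none). Each returns a list of dicts, best first, with "confidence" (0 to 1); they miss things now and then, are a little off and sometimes report something else, mostly with a low value. They report only what shows in the picture. A call takes as long as a camera call. They do not tell look-alikes from the thing itself.
- env.spot_in(thing, picture): "centre" ([x, y, z] in m, in world coordinates, good to about 4 mm: the middle of the surface that is visible of it).
- env.regions_of(thing, picture): "mask" (420x560 bool, what is visible of it).
- env.landmark_of(thing, picture): "centre" ([x, y, z] in m, in world coordinates, good to about 4 mm: a listed point, or the origin of a listed thing).
The state is a dict: "clock": time; "joint_pos": joint angles; "qvel": joint speeds; "tau": joint torques, N m; "tcp_pos": TCP position; "orientation": TCP orientation; "wrist_force": force on the tool from outside, world axes, zero at the start; "ft_torque": the same for the moment, N m; "finger_gap": finger opening in m; "grip_force": force on a finger pad.
Only numpy, scipy, OpenCV 4.12 (cv2) and the standard library are available. Lean on these libraries where they do the work, as an engineer would, in place of code of your own. Each camera call takes 0.05 s, during which the arm holds its last target. There are 200 camera calls.

## Working session

There is one attempt and no reset: what is moved stays moved. The work goes in short steps, Python scripts to look and compute and a tool call to move; the robot and the scene stay as the last step left them, time stands still between calls to the robot, and variables do not carry over. Pictures are saved under pics/ and viewed, at most 13 in all, crops included, and the job is handed in when it is done.

Besides the shell and the picture viewer there is one more tool, called after ">>>" in YAML: its name, and indented under it one key for each argument. move_arm: Moves the arm, as the interface text tells. Its arguments: {"type":"object","properties":{"targets":{"type":"array","items":{"type":"array"}},"squeeze":{"type":"number"}},"required":["targets"]}

```bash
mkdir -p pics; ls
cat > h.py <<'E'
import numpy as np, cv2
from workcell import env
from scipy.spatial.transform import Rotation as R
def Rq(q): return R.from_quat([q[1],q[2],q[3],q[0]])
def save(p,n): cv2.imwrite('pics/'+n+'.png',p['pixels'][:,:,::-1])
def show(p,things,f='landmark_of'):
    for t in things:
        r=getattr(env,f)(t,p)
        print(t,[(np.round(d['centre'],3).tolist(),round(d['confidence'],2)) for d in r[:4]])
E
python3 - <<'E'
from h import *
s=env.get_state(); print(s)
a=env.read_camera('scene'); b=env.read_camera('top')
save(a,'scene0'); save(b,'top0')
print({k:v for k,v in a.items() if k!='pixels'}); print({k:v for k,v in b.items() if k!='pixels'})
T=['gauge','gauge_grip','buffer','buffer_mid','buffer_top','plate_top','dock_hole','dock','tray_yellow','tray_green','tray_blue','spindle','mug','caliper']
show(a,T); print(); show(b,T)
cv2.imwrite('pics/both.png',np.vstack([a['pixels'],b['pixels']])[:,:,::-1])
E
```

```text
pics
{'clock': 0.0, 'joint_pos': array([1.15637169e+00, 3.13976412e-01, 4.49894543e-02, 1.30358575e+00,
       3.37846617e-05, 1.43121142e+00]), 'qvel': array([-3.12695980e-05,  1.97900527e-04,  5.99596438e-04, -6.34206499e-05,
       -1.55442173e-04,  2.52671460e-04]), 'tau': array([-7.96484946e-04, -4.80628824e+01,  2.98532975e+01,  1.94621732e-02,
       -4.47586426e-04, -1.67383590e-06]), 'tcp_pos': array([0.15582405, 0.55292863, 0.21002682]), 'orientation': array([-2.59146846e-04,  1.36987720e-01,  9.90572347e-01, -8.49711470e-04]), 'wrist_force': array([-0.16705226, -0.20159677, -0.22143572]), 'ft_torque': array([-0.03483749,  0.03923648, -0.03069698]), 'grip_force': 0.0, 'finger_gap': 0.08530877440192525}
{'fovy': 43.77352962699581, 'cx': 286.367222498337, 'cy': 213.36073013777843, 'extrinsics': array([[-0.81734178,  0.57604424,  0.01120025,  0.40205705],
       [-0.4505683 , -0.65117964,  0.61069901,  0.1384592 ],
       [ 0.35908302,  0.49410334,  0.7917836 , -1.63502592],
       [ 0.        ,  0.        ,  0.        ,  1.        ]]), 'shot': 1}
{'fovy': 44.904633214438974, 
[... 1597 characters left out ...]
.84), ([0.298, -0.193, 0.023], 0.82), ([0.587, -0.271, 0.023], 0.77)]
buffer_top [([0.438, -0.06, 0.039], 0.88), ([0.326, -0.335, 0.049], 0.83), ([0.299, -0.195, 0.049], 0.81), ([0.445, -0.198, 0.086], 0.75)]
plate_top [([0.444, -0.205, 0.048], 0.86), ([0.45, 0.193, 0.146], 0.7)]
dock_hole [([0.45, 0.194, 0.031], 0.84)]
dock [([0.449, 0.199, -0.0], 0.92)]
tray_yellow [([0.656, 0.175, -0.003], 0.72), ([0.662, -0.008, -0.004], 0.18)]
tray_green [([0.657, -0.008, -0.003], 0.93)]
tray_blue [([0.675, -0.157, -0.0], 0.7), ([0.658, -0.011, -0.002], 0.55)]
spindle [([0.517, 0.01, 0.0], 0.71)]
mug [([0.486, 0.399, -0.002], 0.75)]
caliper [([0.494, -0.425, 0.002], 0.64), ([0.451, 0.192, 0.035], 0.34)]
```

View pics/scene0.png

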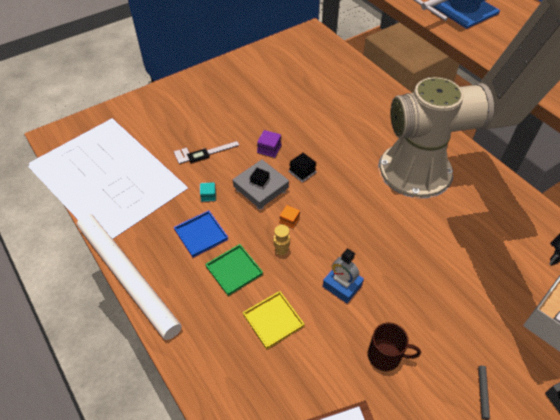

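View pics/top0.png

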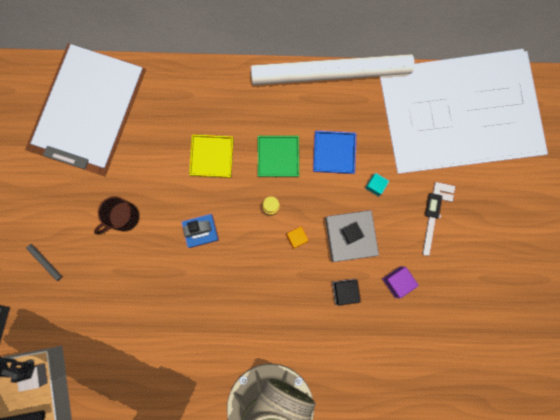

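The scene shows black buffer on the grey plate (scene 260,177; top 352,233). Possible confusions: larger black block on the bench (scene 303,166; top 347,292), purple (269,142), turquoise (207,191), orange (289,215). I choose the small black one on the plate and check it close up.

```bash
cat >> h.py <<'E'
def px(p,X,E=None):
    E=p['extrinsics'] if E is None else E
    X=np.atleast_2d(X); c=X@E[:3,:3].T+E[:3,3]; f=210/np.tan(np.radians(p['fovy']/2))
    return np.c_[p['cx']+f*c[:,0]/-c[:,2], p['cy']+f*c[:,1]/c[:,2]]
def ray(p,uv,z,E=None):
    E=p['extrinsics'] if E is None else E
    uv=np.atleast_2d(uv).astype(float); f=210/np.tan(np.radians(p['fovy']/2))
    d=np.c_[(uv[:,0]-p['cx'])/f,-(uv[:,1]-p['cy'])/f,-np.ones(len(uv))]@E[:3,:3]
    o=-E[:3,:3].T@E[:3,3]; return o+d*((z-o[2])/d[:,2])[:,None]
def rect(p,m,z,E=None):
    c=max(cv2.findContours(m.astype(np.uint8),0,1)[0],key=cv2.contourArea)[:,0]
    w=ray(p,c,z,E)[:,:2]; return cv2.minAreaRect((w*1000).astype(np.float32))
def wristE(p,s):
    T=np.eye(4); T[:3,:3]=Rq(s['orientation']).as_matrix(); T[:3,3]=s['tcp_pos']
    return np.linalg.inv(T@p['mount'])
E
python3 - <<'E'
from h import *
b=env.read_camera('top'); a=env.read_camera('scene')
for p in (a,b): print('cam',-p['extrinsics'][:3,:3].T@p['extrinsics'][:3,3])
for t,z in [('dock',.036),('tray_yellow',.016),('tray_green',.016),('tray_blue',.016),('buffer',.09),('plate_top',.05),('gauge_grip',.158)]:
    try:
        for r in env.regions_of(t,b)[:5]: print(t,round(r['confidence'],2),rect(b,r['mask'],z),r['mask'].sum())
    except Exception as e: print(t,e)
A=cv2.resize(a['pixels'][235:305,310:380],(420,420),interpolation=2)
B=cv2.resize(b['pixels'][205:305,320:420],(420,420),interpolation=2)[:,:380]
cv2.imwrite('pics/crop1.png',np.hstack([A,B])[:,:,::-1])
E
```

```text
cam [0.9781134  0.66643093 1.20552667]
cam [0.34141818 0.01324412 1.35799109]
dock 0.86 ((446.9752197265625, 191.35726928710938), (73.9990234375, 83.8175277709961), 15.921817779541016) 484
tray_yellow 0.66 ((651.675048828125, 169.40972900390625), (115.4698715209961, 116.9690170288086), 88.60811614990234) 1772
tray_yellow 0.43 ((453.3696594238281, 201.2191619873047), (45.0388069152832, 73.84244537353516), 1.227299690246582) 404
tray_green 0.77 ((654.3224487304688, -7.5214080810546875), (115.65957641601562, 115.83199310302734), 1.362419605255127) 1757
tray_blue 0.69 ((669.3968505859375, -161.6031036376953), (113.11767578125, 115.08904266357422), 88.49315643310547) 1730
buffer 0.91 ((298.46563720703125, -183.30303955078125), (60.99649429321289, 64.08574676513672), 8.924898147583008) 638
buffer 0.76 ((326.006103515625, -316.9115905761719), (66.4281005859375, 66.73121643066406), 34.945526123046875) 701
buffer 0.76 ((569.5302734375, -259.97161865234375), (45.00811004638672, 51.246158599853516), 59.59669876098633) 336
buffer 0.56 ((431.13031005859375, -61.224365234375), (42.464900970458984, 43.752750396728516), 27.601463317871094) 284
plate_top 0.69 ((440.8858947753906, -202.07345581054688), (120.57989501953125, 122.8871841430664), 9.324225425720215) 1805
plate_top 0.27 ((450.53424072265625, 196.45799255371094), (43.89994812011719, 66.8338851928711), 1.2653943300247192) 374
plate_top 0.2 ((642.03125, 165.58448791503906), (112.64105987548828, 112.98621368408203), 88.36283874511719) 1774
gauge_grip 0.86 ((440.33642578125, 181.30401611328125), (37.89548110961914, 61.315677642822266), 1.2628141641616821) 360
gauge_grip 0.55 ((433.25347900390625, -184.47079467773438), (110.71173858642578, 113.39655303955078), 9.067341804504395) 1852
```

View pics/crop1.png

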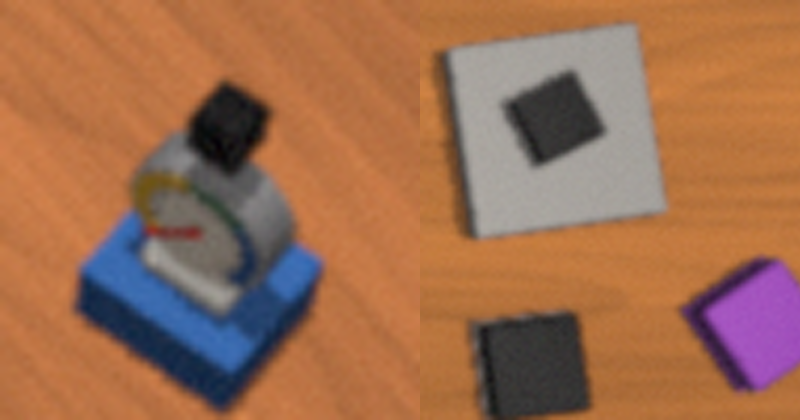

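Left crop: the gauge dial faces lower left in the scene view, along the holder's +x (yaw about 16°). Right crop: the small black buffer (crop 555,117) on the plate is clearly smaller than the bench one (crop 530,365), so the one on the plate is confirmed. Next I hover over the gauge.

>>> move_arm:
  targets:
    - [[-380,-267,-60],[0,0,-3.16],-1]
    - [[-380,-267,-60],[0,0,-3.16],-1]
    - [[-380,-267,-60],[0,0,-3.16],-1]
    - [[-380,-267,-60],[0,0,-3.16],-1]
    - [[-380,-267,-60],[0,0,-3.16],-1]

```text
clock: 2.58
tcp_pos: [0.3437, 0.3235, 0.2496]
orientation: [0.0, -0.138, 0.99, 0.0]
wrist_force: [1.2, 0.7, 0.5]
finger_gap: 0.0852
grip_force: 0.0
```

>>> move_arm:
  targets:
    - [[-61,-141,-20],[0,0,0],-1]
    - [[-61,-141,-20],[0,0,0],-1]
    - [[-61,-141,-20],[0,0,0],-1]
    - [[-61,-141,-20],[0,0,0],-1]

```text
clock: 3.08
tcp_pos: [0.4414, 0.2044, 0.2693]
orientation: [0.0, -0.136, 0.991, 0.0]
wrist_force: [0.5, -0.3, 0.3]
finger_gap: 0.0854
grip_force: 0.0
```

Run:
```python
from h import *
s=env.get_state(); w=env.read_camera('wrist'); save(w,'w1')
print(s['tcp_pos'],s['orientation'],s['joint_pos'],s['clock']); print(w['mount'],w['fovy'],w['cx'],w['cy'])
E=wristE(w,s); print(px(w,[[.451,.194,.159],[.45,.194,.036]],E))
show(w,['gauge_grip','gauge'])
```

```text
[0.44137511 0.20443933 0.26925526] [ 3.64324900e-04 -1.35895190e-01  9.90723151e-01  4.75229324e-05] [ 2.68550936e-01  1.28716745e-01 -4.75160748e-02  1.39382869e+00
 -1.85558774e-06 -4.08304033e-03] 3.075
[[ 1.22574539e-03  9.54661460e-01  2.97691106e-01  7.56340754e-02]
 [ 9.99998908e-01 -1.41598377e-03  4.23395507e-04 -1.95846600e-04]
 [ 8.25725146e-04  2.97690262e-01 -9.54662153e-01 -1.63369035e-01]
 [ 0.00000000e+00  0.00000000e+00  0.00000000e+00  1.00000000e+00]] 59.126154119546804 277.38413188005546 211.394816920888
[[261.41144849 207.27171096]
 [266.39847864 173.88819178]]
gauge_grip [([0.447, 0.194, 0.144], 0.98), ([0.654, -0.01, -0.002], 0.66)]
gauge [([0.453, 0.194, 0.013], 0.77)]
```

View pics/w1.png

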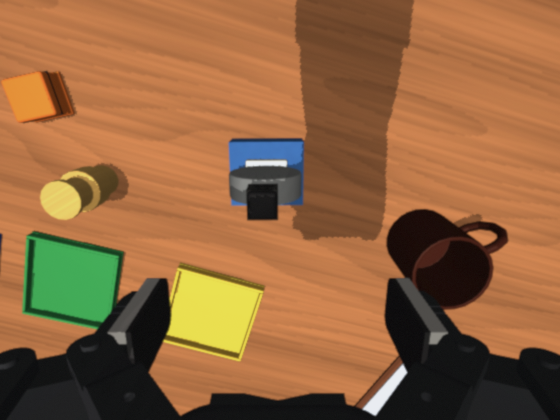

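Wrist view: the grip (262,201), aligned with the image axes, stands on the holder (266,172); fingers are open and clear. I refine its position by pixel profile.

Run:
```python
from h import *
im=cv2.imread('pics/w1.png').astype(int).sum(2)
print('rows',list(zip(range(176,226,1),im[176:226,256:268].mean(1).astype(int))))
print('cols',list(zip(range(240,286),im[205:215,240:286].mean(0).astype(int))))
s=env.get_state(); w=env.read_camera('wrist'); E=wristE(w,s)
print(s['tcp_pos'],s['orientation'])
c,sn=np.cos(np.radians(195.7)),np.sin(np.radians(195.7)); tx=np.array([c,sn,0]); ty=np.array([-sn,c,0])
ty=np.array([np.cos(np.radians(105.7)),np.sin(np.radians(105.7)),0])
for dx in (-.012,.012):
  for dy in (-.012,.012):
    for z in (.159,.129): print(dx,dy,z,px(w,np.array([.45,.194,z])+dx*tx+dy*ty,E))
r=env.regions_of('dock',w)[0]['mask']; print(rect(w,r,.036,E))
ys,xs=np.where(r); print('dockbbox',xs.min(),xs.max(),ys.min(),ys.max()); 
for dx in (-.035,.035):
  for dy in (-.04,.04): print(dx,dy,px(w,np.array([.45,.194,.036])+dx*tx+dy*ty,E))
```

```text
rows [(176, np.int64(174)), (177, np.int64(176)), (178, np.int64(193)), (179, np.int64(257)), (180, np.int64(325)), (181, np.int64(315)), (182, np.int64(285)), (183, np.int64(230)), (184, np.int64(125)), (185, np.int64(61)), (186, np.int64(50)), (187, np.int64(56)), (188, np.int64(55)), (189, np.int64(54)), (190, np.int64(61)), (191, np.int64(57)), (192, np.int64(67)), (193, np.int64(84)), (194, np.int64(97)), (195, np.int64(98)), (196, np.int64(90)), (197, np.int64(82)), (198, np.int64(77)), (199, np.int64(77)), (200, np.int64(77)), (201, np.int64(76)), (202, np.int64(76)), (203, np.int64(75)), (204, np.int64(76)), (205, np.int64(74)), (206, np.int64(75)), (207, np.int64(75)), (208, np.int64(74)), (209, np.int64(74)), (210, np.int64(73)), (211, np.int64(72)), (212, np.int64(70)), (213, np.int64(71)), (214, np.int64(69)), (215, np.int64(68)), (216, np.int64(66)), (217, np.int64(62)), (218, np.int64(73)), (219, np.int64(157)), (220, np.int64(281)), (221, np.int64(362)), (222, np.int64(385)), (223, np.int64(392)), (224, np.int64(396)), (225, np.int64(395))]
cols [(240, np.int64(388)), 
[... 1048 characters left out ...]
84157138e-04]
-0.012 -0.012 0.159 [[243.13026458 222.77294792]]
-0.012 -0.012 0.129 [[246.23178576 211.35855665]]
-0.012 0.012 0.159 [[273.87073642 222.9069245 ]]
-0.012 0.012 0.129 [[274.2004592  211.48129687]]
0.012 -0.012 0.159 [[242.404986   192.96656393]]
0.012 -0.012 0.129 [[245.64462663 184.03932463]]
0.012 0.012 0.159 [[273.92308729 193.10641009]]
0.012 0.012 0.129 [[274.25555271 184.16694717]]
((428.8985290527344, 187.1139373779297), (34.275997161865234, 78.97418975830078), 14.125496864318848)
dockbbox 226 300 140 205
-0.035 -0.04 [[228.29505594 206.17456999]]
-0.035 0.04 [[299.95269486 206.49000475]]
0.035 -0.04 [[225.98947379 142.85309648]]
0.035 0.04 [[301.44427859 143.19786024]]
```

>>> move_arm:
  targets:
    - [[-7,-15,50],[0,0,0],-1]
    - [[-7,-15,94],[0,0,0],-1]
    - [[-7,-15,94],[0,0,0],-1]

```text
clock: 3.7
tcp_pos: [0.4472, 0.1936, 0.1721]
orientation: [-0.004, -0.139, 0.99, -0.0]
wrist_force: [-0.3, 0.5, 0.4]
finger_gap: 0.0857
grip_force: 0.0
```

Run:
```python
from h import *
s=env.get_state(); w=env.read_camera('wrist'); save(w,'w2'); E=wristE(w,s); s2=env.get_state()
print(s['tcp_pos'],s['orientation'],s2['tcp_pos'],s2['clock'],s['qvel'])
ty=np.array([np.cos(np.radians(105.8)),np.sin(np.radians(105.8)),0]); tx=np.array([ty[1]*-1,ty[0],0])
for dx in (-.012,.012):
  for dy in (-.012,.012): print(dx,dy,px(w,np.array([.45,.194,.159])+dx*tx+dy*ty,E))
im=w['pixels'].astype(int).sum(2); 
for (u,v) in px(w,np.array([[.45,.194,.159]]),E): 
  u,v=int(u),int(v); print(u,v); r=im[v-5:v+5,:].mean(0); c=im[:,u-5:u+5].mean(1)
  print('cols',[(k,int(r[k+1]-r[k])) for k in range(u-60,u+60) if abs(r[k+1]-r[k])>40]); print('rows',[(k,int(c[k+1]-c[k])) for k in range(v-60,min(v+60,418)) if abs(c[k+1]-c[k])>12])
```

```text
[0.44723165 0.19360212 0.17209294] [-3.74074626e-03 -1.38767995e-01  9.90317811e-01 -2.90502970e-04] [0.44911843 0.1939827  0.17455766] 3.75 [-0.0028561  -0.03113589  0.10515737  0.05320198 -0.00322055 -0.00070379]
-0.012 -0.012 [[254.29323495 275.58089847]]
-0.012 0.012 [[299.78779    275.74905022]]
0.012 -0.012 [[253.6221804  232.81124353]]
0.012 0.012 [[300.80107357 232.9899269 ]]
277 254
cols [(252, -45), (253, -145), (254, -132), (299, 81), (300, 74)]
rows [(208, 15), (209, 43), (210, 52), (211, 22), (216, -16), (217, -61), (218, -103), (219, -69), (271, 12), (272, 79), (273, 126), (274, 95), (275, 34)]
```

>>> move_arm:
  targets:
    - [[-1,0,25],[0,0,0],-1]
    - [[-1,0,45],[0,0,0],-1]
    - [[-1,0,46],[0,0,0],-1]
    - [[-1,0,46],[0,0,0],1]
    - [[-1,0,46],[0,0,0],1]
  squeeze: 80

```text
clock: 4.38
tcp_pos: [0.4528, 0.1942, 0.1307]
orientation: [0.001, -0.138, 0.99, 0.0]
wrist_force: [0.2, 0.1, 0.9]
finger_gap: 0.0515
grip_force: 0.0
```

>>> move_arm:
  targets:
    - [[0,0,0],[0,0,0],1]
    - [[0,0,0],[0,0,0],1]
    - [[0,0,0],[0,0,0],1]

```text
clock: 4.75
tcp_pos: [0.4524, 0.1941, 0.1301]
orientation: [0.001, -0.138, 0.99, 0.0]
wrist_force: [-1.0, 1.2, 6.7]
finger_gap: 0.0217
grip_force: 79.2
```

>>> move_arm:
  targets:
    - [[0,0,-20],[0,0,0],1]
    - [[0,0,-60],[0,0,0],1]
    - [[0,0,-110],[0,0,0],1]
    - [[0,0,-145],[0,0,0],1]
    - [[0,0,-145],[0,0,0],1]

```text
clock: 5.38
tcp_pos: [0.4532, 0.194, 0.2763]
orientation: [0.002, -0.138, 0.99, 0.0]
wrist_force: [-0.5, -0.2, -3.5]
finger_gap: 0.0214
grip_force: 79.1
```

Run:
```python
from h import *
s=env.get_state(); print(s['tcp_pos'],s['wrist_force'],s['clock'])
a=env.read_camera('scene'); b=env.read_camera('top')
A=cv2.imread('pics/scene0.png'); B=cv2.imread('pics/top0.png')
g=cv2.cvtColor(B,cv2.COLOR_BGR2GRAY); 
m=(g<90)&(np.add.outer(abs(np.arange(420)-234)<20,np.zeros(560,bool))&(abs(np.arange(560)-352)<20)[None])
n,l,st,c=cv2.connectedComponentsWithStats(m.astype(np.uint8)); k=1+st[1:,4].argmax(); print('top',st[k],c[k])
M=l==k
for z in (.078,.083,.088): print(z,rect(b,M,z))
g2=cv2.cvtColor(A,cv2.COLOR_BGR2GRAY)
print(g2[164:192,246:276])
# compare predicted outlines in scene
for zp in (.048,):
  for z in (.0,.031,.036,.041): print(z,px(a,[.446,-.2,zp+z]),px(b,[.446,-.2,zp+z]))
# plate height: scene vs top corner triangulation
for z in (.043,.048,.053,.058):
    print(z, ray(b,[352,236],z), rect(b,((cv2.cvtColor(B,cv2.COLOR_BGR2HSV)[...,1]<60)&(abs(np.arange(420)-236)<32)[:,None]&(abs(np.arange(560)-352)<32)[None]),z))
```

```text
[0.45315478 0.19402032 0.27625576] [-0.5378587  -0.22057202 -3.54113837] 5.375
top [341 222  23  22 307] [351.54723127 232.83387622]
0.078 ((445.2726745605469, -197.90283203125), (41.69438171386719, 47.92840576171875), 27.624435424804688)
0.083 ((444.8670654296875, -197.07810974121094), (41.531532287597656, 47.74117660522461), 27.624465942382812)
0.088 ((444.4613037109375, -196.25323486328125), (41.36863708496094, 47.55398178100586), 27.6243839263916)
[[128 128 121 127 126 132 130 127 126 135 134 133 137 136 131 134 131 131
  132 133 132 134 132 132 131 136 135 138 139 138]
 [129 129 129 126 125 131 135 133 130 129 135 134 131 132 133 131 132 136
  134 134 133 135 130 128 128 132 134 138 136 137]
 [133 133 126 130 126 127 134 136 134 132 125 126 125 132 136 133 133 134
  134 133 130 134 131 134 128 129 134 137 139 138]
 [128 128 128 131 126 134 135 133 130 119  98  85 104 120 127 133 134 135
  134 133 136 134 130 132 133 132 127 133 137 137]
 [131 130 131 132 135 136 133 135 124  96  58  37  51  76  97 113 120 129
  132 134 135 133 133 135 133 132 129 131 136 135]
 [134 133 135 134 1
[... 3016 characters left out ...]
1081]] [[352.74992533 232.5238614 ]]
0.041 [[259.69882701 170.90313774]] [[353.08264891 232.36793261]]
0.043 [[ 0.44026777 -0.20492602  0.043     ]] ((441.5011901855469, -203.69900512695312), (118.227294921875, 120.99824523925781), 9.231780052185059)
0.048 [[ 0.43989191 -0.20409647  0.048     ]] ((441.1206359863281, -202.87413024902344), (117.77777099609375, 120.53820037841797), 9.231744766235352)
0.053 [[ 0.43951606 -0.20326692  0.053     ]] ((440.7401123046875, -202.04922485351562), (117.32821655273438, 120.07810974121094), 9.231756210327148)
0.058 [[ 0.4391402  -0.20243737  0.058     ]] ((440.3595886230469, -201.22439575195312), (116.87869262695312, 119.61800384521484), 9.231767654418945)
```

>>> move_arm:
  targets:
    - [[10,-35,0],[0,0,0],1]
    - [[26,-88,0],[0,0,0],1]
    - [[42,-142,0],[0,0,0],1]
    - [[58,-196,0],[0,0,0],1]
    - [[74,-250,0],[0,0,0],1]

```text
clock: 6.1
tcp_pos: [0.4474, -0.0683, 0.2716]
orientation: [-0.002, -0.138, 0.99, 0.001]
wrist_force: [0.9, 0.0, -1.8]
finger_gap: 0.0215
grip_force: 79.2
```

>>> move_arm:
  targets:
    - [[15,-50,0],[0,0,0],1]
    - [[30,-100,0],[0,0,0],1]
    - [[38,-127,0],[0,0,0],1]
    - [[38,-127,0],[0,0,0],1]
    - [[38,-127,0],[0,0,0],1]

```text
clock: 6.72
tcp_pos: [0.4461, -0.1987, 0.2723]
orientation: [-0.001, -0.138, 0.99, 0.001]
wrist_force: [-0.3, 0.4, -2.5]
finger_gap: 0.0213
grip_force: 79.3
```

Run:
```python
from h import *
s=env.get_state(); w=env.read_camera('wrist'); a=env.read_camera('scene'); b=env.read_camera('top')
E=wristE(w,s); print(s['tcp_pos'],s['orientation'],s['joint_pos'],s['wrist_force'],s['clock'])
for n,p,e in (('w',w,E),('s',a,None),('t',b,None)):
    u=px(p,[[.446,-.199,.05],[.446,-.199,.084],[.446,-.199,.152]],e); print(n,u.round(1).tolist())
u=px(a,[[.446,-.199,.15]])[0].astype(int)
C=cv2.resize(a['pixels'][u[1]-60:u[1]+45,u[0]-50:u[0]+35],(340,420),interpolation=2)
cv2.imwrite('pics/c3.png',np.hstack([cv2.resize(w['pixels'],(460,345)),C[:345]])[:,:,::-1])
show(w,['buffer_top','gauge','buffer','plate_top']); show(a,['gauge','gauge_grip'])
```

```text
[ 0.4460946  -0.19865896  0.27231805] [-0.00124373 -0.13779407  0.99045913  0.00139805] [-5.83830811e-01  1.36164090e-01 -3.14250316e-02  1.40692194e+00
  4.54259531e-04 -8.60299926e-01] [-0.30578333  0.41346695 -2.51353469] 6.725
w [[276.8, 171.3], [276.9, 178.0], [277.0, 196.0]]
s [[260.3, 180.1], [259.9, 172.3], [259.2, 155.8]]
t [[350.2, 233.5], [352.4, 232.5], [357.1, 230.3]]
buffer_top [([0.448, -0.201, 0.082], 0.94), ([0.582, -0.274, 0.036], 0.92), ([0.437, -0.066, 0.038], 0.88), ([0.323, -0.332, 0.05], 0.85)]
gauge [([0.445, -0.199, 0.158], 0.83)]
buffer [([0.299, -0.192, 0.005], 0.95), ([0.326, -0.338, -0.001], 0.87), ([0.585, -0.275, 0.002], 0.66), ([0.447, -0.199, 0.05], 0.65)]
plate_top []
gauge [([0.444, -0.196, 0.155], 0.72)]
gauge_grip [([0.445, -0.195, 0.29], 0.89), ([0.443, -0.198, 0.154], 0.55)]
```

View pics/c3.png

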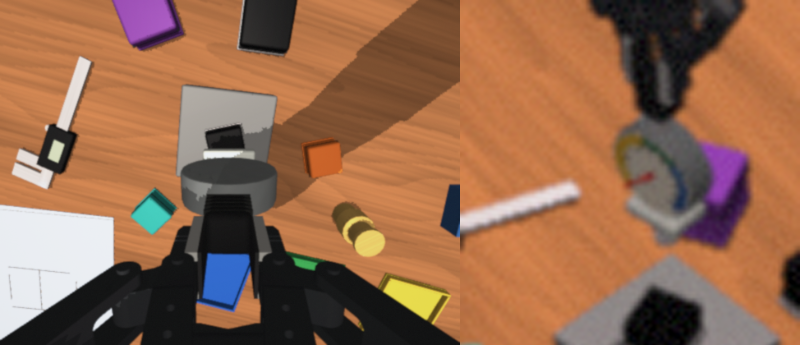

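The gauge hangs vertical over the buffer (left panel: buffer behind head at 225,138; right panel: dial visible, red hand at zero). I now go down to just above the rubber.

>>> move_arm:
  targets:
    - [[-2.6,-1.5,20],[0,0,0],1]
    - [[-2.6,-1.5,45],[0,0,0],1]
    - [[-2.6,-1.5,53],[0,0,0],1]
    - [[-2.6,-1.5,55],[0,0,0],1]
    - [[-2.6,-1.5,55],[0,0,0],1]

```text
clock: 7.8
tcp_pos: [0.4503, -0.2005, 0.2198]
orientation: [0.0, -0.138, 0.99, -0.0]
wrist_force: [-0.7, -0.6, -2.6]
finger_gap: 0.0212
grip_force: 79.3
```

Run:
```python
from h import *
s=env.get_state(); a=env.read_camera('scene')
print(s['tcp_pos'],s['wrist_force'],s['ft_torque'],s['clock'])
C=cv2.resize(a['pixels'][130:210,215:305],(675,600),interpolation=2); cv2.imwrite('pics/c4.png',C[:,:,::-1])
w=env.read_camera('wrist');show(w,['buffer_top','gauge']); show(a,['gauge','gauge_grip'])
print(env.get_state()['wrist_force'],env.get_state()['tcp_pos'])
```

```text
[ 0.45031892 -0.20047563  0.21981891] [-0.74217216 -0.62667017 -2.56633957] [-0.00220108 -0.02572549  0.01359171] 7.8
buffer_top [([0.586, -0.278, 0.039], 0.85), ([0.293, -0.191, 0.049], 0.81), ([0.448, -0.201, 0.085], 0.73), ([0.438, -0.066, 0.038], 0.73)]
gauge [([0.452, -0.198, 0.105], 0.85)]
gauge [([0.449, -0.201, 0.102], 0.56)]
gauge_grip [([0.445, -0.199, 0.235], 0.68)]
[ 0.33901452  0.14805354 -2.58965596] [ 0.45014791 -0.20038007  0.2194863 ]
```

View pics/c4.png

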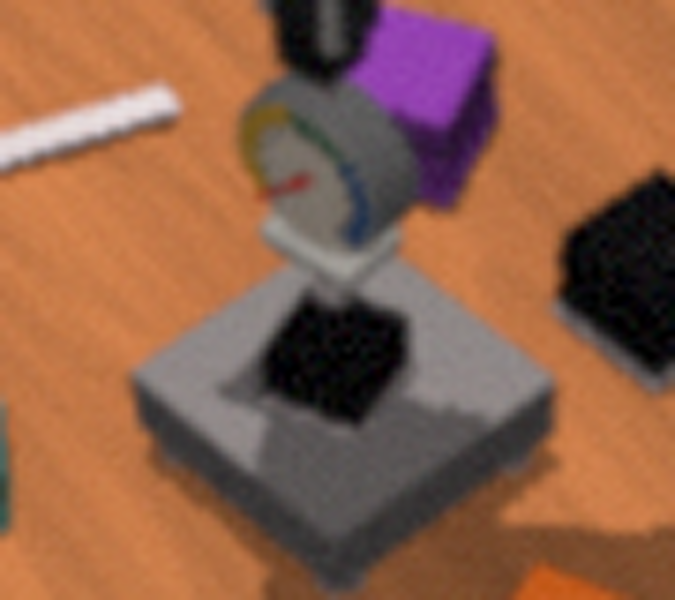

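Gauge just above the rubber (foot at about 330,295), red hand at zero (lower left 270,192). I now press slowly.

>>> move_arm:
  targets:
    - [[0,0,3],[0,0,0],1]
    - [[0,0,6],[0,0,0],1]
    - [[0,0,6],[0,0,0],1]

```text
clock: 8.48
tcp_pos: [0.4497, -0.2001, 0.2126]
orientation: [-0.0, -0.138, 0.99, 0.0]
wrist_force: [-0.2, -0.1, -2.9]
finger_gap: 0.0213
grip_force: 79.3
```

>>> move_arm:
  targets:
    - [[0,0,2],[0,0,0],1]
    - [[0,0,4],[0,0,0],1]
    - [[0,0,4],[0,0,0],1]

```text
clock: 8.85
tcp_pos: [0.4498, -0.2002, 0.2088]
orientation: [-0.0, -0.138, 0.99, 0.0]
wrist_force: [0.2, -0.1, -2.7]
finger_gap: 0.0218
grip_force: 79.3
```

>>> move_arm:
  targets:
    - [[0,0,2],[0,0,0],1]
    - [[0,0,3],[0,0,0],1]
    - [[0,0,3],[0,0,0],1]

```text
clock: 9.22
tcp_pos: [0.4499, -0.2002, 0.2059]
orientation: [-0.0, -0.138, 0.99, 0.0]
wrist_force: [-0.2, 0.3, -2.9]
finger_gap: 0.0211
grip_force: 79.3
```

>>> move_arm:
  targets:
    - [[0,0,1],[0,0,0],1]
    - [[0,0,2],[0,0,0],1]

```text
clock: 9.48
tcp_pos: [0.45, -0.2003, 0.2041]
orientation: [0.0, -0.138, 0.99, -0.0]
wrist_force: [-0.0, 0.1, -2.7]
finger_gap: 0.0212
grip_force: 79.3
```

>>> move_arm:
  targets:
    - [[0,0,1],[0,0,0],1]
    - [[0,0,2],[0,0,0],1]

```text
clock: 9.72
tcp_pos: [0.4499, -0.2002, 0.202]
orientation: [0.0, -0.138, 0.99, 0.0]
wrist_force: [0.3, 0.4, -2.4]
finger_gap: 0.0215
grip_force: 79.3
```

>>> move_arm:
  targets:
    - [[0,0,1],[0,0,0],1]
    - [[0,0,1],[0,0,0],1]

```text
clock: 9.98
tcp_pos: [0.4499, -0.2002, 0.201]
orientation: [0.0, -0.138, 0.99, 0.0]
wrist_force: [0.3, 0.2, -2.1]
finger_gap: 0.0216
grip_force: 79.3
```

>>> move_arm:
  targets:
    - [[0,0,1],[0,0,0],1]
    - [[0,0,2],[0,0,0],1]

```text
clock: 10.22
tcp_pos: [0.45, -0.2002, 0.1991]
orientation: [0.0, -0.138, 0.99, 0.0]
wrist_force: [0.3, 0.4, -0.6]
finger_gap: 0.0216
grip_force: 79.4
```

>>> move_arm:
  targets:
    - [[0,0,0.5],[0,0,0],1]
    - [[0,0,1],[0,0,0],1]

```text
clock: 10.48
tcp_pos: [0.45, -0.2003, 0.1981]
orientation: [0.0, -0.138, 0.99, -0.0]
wrist_force: [0.1, -1.3, -1.6]
finger_gap: 0.0214
grip_force: 79.5
```

>>> move_arm:
  targets:
    - [[0,0,0.5],[0,0,0],1]
    - [[0,0,1],[0,0,0],1]

```text
clock: 10.72
tcp_pos: [0.45, -0.2003, 0.1972]
orientation: [0.0, -0.138, 0.99, -0.0]
wrist_force: [0.3, 0.1, -1.0]
finger_gap: 0.0213
grip_force: 79.6
```

>>> move_arm:
  targets:
    - [[0,0,0.5],[0,0,0],1]
    - [[0,0,1],[0,0,0],1]

```text
clock: 10.98
tcp_pos: [0.4504, -0.2005, 0.1969]
orientation: [0.001, -0.138, 0.99, -0.0]
wrist_force: [-0.7, 0.7, 7.2]
finger_gap: 0.0212
grip_force: 80.4
```

>>> move_arm:
  targets:
    - [[0,0,0.5],[0,0,0],1]
    - [[0,0,0.5],[0,0,0],1]

```text
clock: 11.22
tcp_pos: [0.4506, -0.2005, 0.1969]
orientation: [0.001, -0.138, 0.99, -0.001]
wrist_force: [-1.4, 0.7, 7.7]
finger_gap: 0.0213
grip_force: 80.5
```

>>> move_arm:
  targets:
    - [[0,0,0.5],[0,0,0],1]
    - [[0,0,0.5],[0,0,0],1]

```text
clock: 11.48
tcp_pos: [0.4508, -0.2006, 0.1969]
orientation: [0.001, -0.138, 0.99, -0.001]
wrist_force: [-0.5, 1.8, 10.3]
finger_gap: 0.0215
grip_force: 80.8
```

>>> move_arm:
  targets:
    - [[0,0,0.6],[0,0,0],1]
    - [[0,0,0.6],[0,0,0],1]
    - [[0,0,0.6],[0,0,0],1]

```text
clock: 11.85
tcp_pos: [0.4511, -0.2007, 0.1968]
orientation: [0.002, -0.138, 0.99, -0.001]
wrist_force: [-1.7, 2.2, 12.5]
finger_gap: 0.0215
grip_force: 81.1
```

>>> move_arm:
  targets:
    - [[0,0,0],[0,0,0],1]
    - [[0,0,0],[0,0,0],1]
    - [[0,0,0],[0,0,0],1]
    - [[0,0,0],[0,0,0],1]

```text
clock: 12.35
tcp_pos: [0.4511, -0.2007, 0.1968]
orientation: [0.002, -0.138, 0.99, -0.001]
wrist_force: [-1.1, 1.3, 12.6]
finger_gap: 0.0213
grip_force: 81.1
```

Run:
```python
from h import *
s=env.get_state(); a=env.read_camera('scene')
print(s['tcp_pos'],s['wrist_force'],s['clock']); save(a,'press')
for i in range(4): env.read_camera('top'); s=env.get_state(); print(s['wrist_force'][2],s['clock'])
```

```text
[ 0.45112238 -0.20073064  0.19683981] [-1.06846167  1.3118472  12.56210714] 12.35
12.783639706656752 12.45
12.375582196843384 12.5
12.828466766022638 12.55
12.66696387421531 12.6
```

>>> move_arm:
  targets:
    - [[0,0,-4],[0,0,0],1]
    - [[0,0,-15],[0,0,0],1]
    - [[0,0,-50],[0,0,0],1]
    - [[0,0,-84],[0,0,0],1]
    - [[0,0,-84],[0,0,0],1]

```text
clock: 13.22
tcp_pos: [0.4512, -0.2011, 0.2808]
orientation: [0.002, -0.138, 0.99, -0.001]
wrist_force: [-1.1, -0.0, -2.9]
finger_gap: 0.0211
grip_force: 79.3
```

Run:
```python
from h import *
s=env.get_state(); a=env.read_camera('scene')
print(s['tcp_pos'],s['orientation'],s['wrist_force'],s['clock'])
P=cv2.imread('pics/press.png')[:,:,::-1]
u=px(a,[s['tcp_pos'][0]-.002,s['tcp_pos'][1],s['tcp_pos'][2]-.05])[0].astype(int); print(u)
C=cv2.resize(a['pixels'][u[1]-20:u[1]+20,u[0]-20:u[0]+20],(400,400),interpolation=2)
D=cv2.resize(P[u[1]-10:u[1]+30,u[0]-20:u[0]+20],(400,400),interpolation=2)
cv2.imwrite('pics/c5.png',np.hstack([C,D])[:,:,::-1]); save(a,'lift')
```

```text
[ 0.45115621 -0.20107706  0.280843  ] [ 0.001728   -0.13791986  0.99044077 -0.00148924] [-1.09699184 -0.00829977 -2.85373532] 13.225
[256 135]
```

View pics/c5.png

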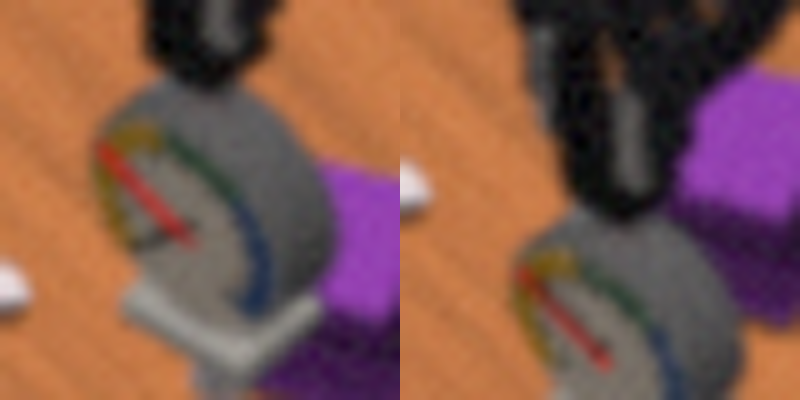

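The red hand lies in the middle of the yellow band (crop 105,145; pivot 190,240) and the black hand has returned to zero, so the yellow tray. Now I return to the holder.

>>> move_arm:
  targets:
    - [[-12,42,0],[0,0,0],1]
    - [[-28,97,0],[0,0,0],1]
    - [[-44,153,0],[0,0,0],1]
    - [[-60,209,0],[0,0,0],1]
    - [[-76,265,0],[0,0,0],1]

```text
clock: 13.9
tcp_pos: [0.4495, 0.0772, 0.2766]
orientation: [-0.001, -0.138, 0.99, 0.0]
wrist_force: [2.1, -0.4, -2.1]
finger_gap: 0.0218
grip_force: 79.5
```

>>> move_arm:
  targets:
    - [[-16,55,0],[0,0,0],1]
    - [[-29,103,10],[0,0,0],1]
    - [[-33,115,40],[0,0,0],1]
    - [[-33,115,90],[0,0,0],1]
    - [[-33,115,90],[0,0,0],1]

```text
clock: 14.52
tcp_pos: [0.4459, 0.1942, 0.1831]
orientation: [-0.006, -0.138, 0.99, -0.001]
wrist_force: [-0.5, -0.9, -1.9]
finger_gap: 0.0216
grip_force: 79.5
```

Run:
```python
from h import *
s=env.get_state(); a=env.read_camera('scene'); w=env.read_camera('wrist')
print(s['tcp_pos'],s['orientation'],s['wrist_force'],s['clock'])
show(a,['gauge','gauge_grip','dock_hole','dock']); show(w,['gauge','dock_hole','dock','gauge_grip'])
print(env.get_state()['tcp_pos'])
```

```text
[0.44594538 0.19417193 0.18312583] [-6.16410705e-03 -1.38282077e-01  9.90373490e-01 -6.49393838e-04] [-0.50370108 -0.94268022 -1.90241064] 14.525
gauge [([0.442, 0.195, 0.066], 0.84), ([0.513, 0.01, -0.0], 0.19)]
gauge_grip [([0.446, 0.197, 0.199], 0.85)]
dock_hole [([0.449, 0.194, 0.036], 0.82)]
dock [([0.45, 0.188, 0.004], 0.79)]
gauge [([0.447, 0.193, 0.072], 0.82)]
dock_hole [([0.452, 0.193, 0.036], 0.73)]
dock [([0.452, 0.192, 0.002], 0.71)]
gauge_grip [([0.442, 0.193, 0.202], 0.92)]
[0.45159742 0.19507306 0.18942617]
```

>>> move_arm:
  targets:
    - [[-0.5,-1,15],[0,0,0],1]
    - [[-0.5,-1,28],[0,0,0],1]
    - [[-0.5,-1,28],[0,0,0],1]
    - [[-0.5,-1,28],[0,0,0],1]

```text
clock: 15.52
tcp_pos: [0.4515, 0.1942, 0.1602]
orientation: [-0.0, -0.138, 0.99, 0.0]
wrist_force: [0.7, 0.0, -2.1]
finger_gap: 0.0214
grip_force: 79.5
```

>>> move_arm:
  targets:
    - [[0,0,5],[0,0,0],1]
    - [[0,0,10],[0,0,0],1]
    - [[0,0,15],[0,0,0],1]
    - [[0,0,15],[0,0,0],1]

```text
clock: 16.02
tcp_pos: [0.4513, 0.1942, 0.1449]
orientation: [-0.001, -0.138, 0.99, -0.0]
wrist_force: [0.3, 0.1, -2.3]
finger_gap: 0.0213
grip_force: 79.6
```

>>> move_arm:
  targets:
    - [[-0.5,0,5],[0,0,0],1]
    - [[-0.5,0,10],[0,0,0],1]
    - [[-0.5,0,13],[0,0,0],1]
    - [[-0.5,0,13],[0,0,0],1]

```text
clock: 16.52
tcp_pos: [0.4519, 0.1944, 0.1322]
orientation: [-0.0, -0.138, 0.99, 0.0]
wrist_force: [-0.3, 0.0, -2.6]
finger_gap: 0.0212
grip_force: 79.6
```

>>> move_arm:
  targets:
    - [[0,0,1],[0,0,0],1]
    - [[0,0,2],[0,0,0],1]
    - [[0,0,2],[0,0,0],1]

```text
clock: 16.9
tcp_pos: [0.4522, 0.1944, 0.1305]
orientation: [0.0, -0.138, 0.99, 0.0]
wrist_force: [0.0, -0.0, -2.8]
finger_gap: 0.0211
grip_force: 79.6
```

>>> move_arm:
  targets:
    - [[0,0,1],[0,0,0],1]
    - [[0,0,1.5],[0,0,0],1]
    - [[0,0,1.5],[0,0,0],1]

```text
clock: 17.27
tcp_pos: [0.4528, 0.1947, 0.1301]
orientation: [0.001, -0.138, 0.99, 0.0]
wrist_force: [-0.8, -0.1, 5.2]
finger_gap: 0.021
grip_force: 80.6
```

Gauge is seated (about 8 N reaction at the original height). I release it, rise and go over to the buffer.

>>> move_arm:
  targets:
    - [[0,0,-1.5],[0,0,0],1]
    - [[0,0,-1.5],[0,0,0],-1]
    - [[0,0,-1.5],[0,0,0],-1]
    - [[0,0,-1.5],[0,0,0],-1]
    - [[0,0,-1.5],[0,0,0],-1]

```text
clock: 17.9
tcp_pos: [0.4523, 0.1944, 0.1305]
orientation: [0.0, -0.138, 0.99, 0.0]
wrist_force: [-0.5, 0.5, -0.6]
finger_gap: 0.0854
grip_force: 0.0
```

>>> move_arm:
  targets:
    - [[0,0,-15],[0,0,0],-1]
    - [[0,0,-60],[0,0,0],-1]
    - [[0,0,-110],[0,0,0],-1]
    - [[0,0,-110],[0,0,0],-1]

```text
clock: 18.4
tcp_pos: [0.4548, 0.1951, 0.2458]
orientation: [0.005, -0.138, 0.99, 0.001]
wrist_force: [-0.0, -0.2, -0.4]
finger_gap: 0.0855
grip_force: 0.0
```

Run:
```python
from h import *
s=env.get_state(); w=env.read_camera('wrist'); a=env.read_camera('scene'); b=env.read_camera('top')
print(s['tcp_pos'],s['finger_gap'],s['wrist_force'],s['clock'])
show(w,['gauge','gauge_grip','dock_hole'])
show(a,['gauge','buffer','buffer_mid','tray_yellow'])
C=cv2.resize(a['pixels'][240:310,305:385],(457,400),interpolation=2)
cv2.imwrite('pics/c6.png',C[:,:,::-1]); save(a,'ret')
```

```text
[0.45482932 0.19508265 0.24575271] 0.08550459464882426 [-0.02876227 -0.22361976 -0.38515255] 18.4
gauge [([0.451, 0.194, 0.012], 0.93)]
gauge_grip [([0.447, 0.191, 0.145], 0.62)]
dock_hole []
gauge [([0.448, 0.197, 0.012], 0.64), ([0.452, -0.202, 0.066], 0.57)]
buffer [([0.326, -0.332, -0.0], 0.93), ([0.44, -0.062, -0.004], 0.91), ([0.296, -0.191, -0.001], 0.74), ([0.447, -0.199, 0.046], 0.66)]
buffer_mid [([0.437, -0.06, 0.017], 0.87), ([0.453, -0.2, 0.066], 0.82), ([0.588, -0.275, 0.019], 0.76), ([0.302, -0.189, 0.026], 0.7)]
tray_yellow [([0.654, 0.177, 0.001], 0.87)]
```

View pics/c6.png

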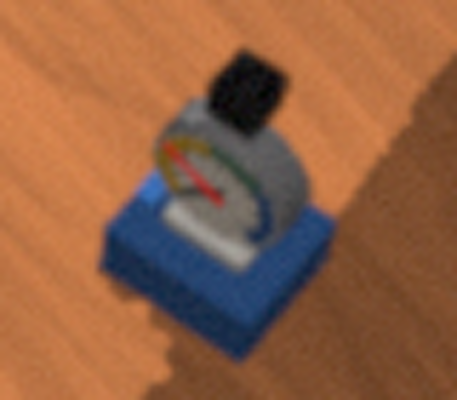

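The gauge is back down in the holder (origin z 0.012, red hand in the yellow band at crop 170,150). On to the buffer.

>>> move_arm:
  targets:
    - [[16,-55,0],[0,0,0],-1]
    - [[34,-114,0],[0,0,0],-1]
    - [[51,-173,0],[0,0,0],-1]
    - [[68,-232,0],[0,0,-0.6],-1]
    - [[85,-291,0],[0,0,-1.2],-1]

```text
clock: 19.52
tcp_pos: [0.4496, -0.1106, 0.2404]
orientation: [0.0, -0.242, 0.97, 0.0]
wrist_force: [1.6, -0.4, -0.1]
finger_gap: 0.085
grip_force: 0.0
```

Run:
```python
from h import *
s=env.get_state(); print(s['tcp_pos'],s['orientation'])
n=np.array([.448,-.2,.22])-s['tcp_pos']; print(Rq(s['orientation']).inv().apply(n)*1000)
```

```text
[ 0.44961911 -0.11062498  0.24040467] [ 2.02061283e-04 -2.42430675e-01  9.70168710e-01  1.41026937e-05]
[ 43.47870379 -78.10634182  20.39284282]
```

>>> move_arm:
  targets:
    - [[28,-55,10],[0,0,0],-1]
    - [[42,-76,20],[0,0,0],-1]
    - [[42,-76,20],[0,0,0],-1]
    - [[42,-76,20],[0,0,0],-1]

```text
clock: 20.02
tcp_pos: [0.4481, -0.195, 0.2204]
orientation: [-0.0, -0.241, 0.971, 0.0]
wrist_force: [0.3, -0.3, -0.3]
finger_gap: 0.0855
grip_force: 0.0
```

Run:
```python
from h import *
s=env.get_state(); w=env.read_camera('wrist'); save(w,'w5'); s2=env.get_state()
print(s['tcp_pos'],s['orientation'],s2['tcp_pos'],s2['clock'])
E=wristE(w,s); show(w,['buffer_top','buffer_mid','buffer'])
c=px(w,[.448,-.2,.079],E)[0].astype(int); print(c)
B=w['pixels'].astype(int).max(2)
m=np.zeros((420,560),bool); m[c[1]-60:c[1]+60,c[0]-60:c[0]+60]=B[c[1]-60:c[1]+60,c[0]-60:c[0]+60]<60
n,l,st,cc=cv2.connectedComponentsWithStats(m.astype(np.uint8)); k=1+st[1:,4].argmax(); M=l==k; print(st[k],cc[k])
print('top',rect(w,M,.079,E)); print('bot',rect(w,M,.052,E))
S=w['pixels'][c[1]-75:c[1]+75,c[0]-75:c[0]+75]; cv2.imwrite('pics/c7.png',cv2.resize(S,(450,450),interpolation=2)[:,:,::-1])
for h in (.079,.052,.047):
  P=np.array([[a,b] for a,b in((-22,-22),(-22,22),(22,22),(22,-22))])/1000; t=np.radians(27.6)
  print(h,px(w,[[.448+x*np.cos(t)-y*np.sin(t),-.2+x*np.sin(t)+y*np.cos(t),h] for x,y in P],E).round(1).tolist())
```

```text
[ 0.44814062 -0.19496     0.22042369] [-9.50722438e-05 -2.40731452e-01  9.70591655e-01  4.45120374e-04] [ 0.4483767  -0.19467627  0.22070323] 20.075
buffer_top [([0.292, -0.193, 0.047], 0.97), ([0.586, -0.277, 0.037], 0.75), ([0.449, -0.202, 0.084], 0.64)]
buffer_mid [([0.296, -0.193, 0.024], 0.84), ([0.446, -0.196, 0.066], 0.79), ([0.584, -0.272, 0.018], 0.74), ([0.442, -0.064, 0.018], 0.64)]
buffer [([0.297, -0.194, 0.002], 0.72), ([0.438, -0.058, -0.001], 0.72), ([0.585, -0.277, 0.002], 0.69), ([0.447, -0.199, 0.049], 0.65)]
[272 186]
[ 247  159   52   54 2742] [272.16666667 185.41356674]
top ((447.62493896484375, -200.57571411132812), (45.87375259399414, 43.40061569213867), 27.923654556274414)
bot ((453.4874572753906, -197.90130615234375), (49.93747329711914, 47.24527359008789), 27.923656463623047)
0.079 [[246.0, 160.7], [299.2, 161.0], [298.0, 211.8], [247.0, 211.5]]
0.052 [[248.4, 155.7], [297.5, 156.0], [296.4, 203.1], [249.2, 202.9]]
0.047 [[248.8, 154.8], [297.2, 155.1], [296.2, 201.7], [249.6, 201.4]]
```

View pics/c7.png

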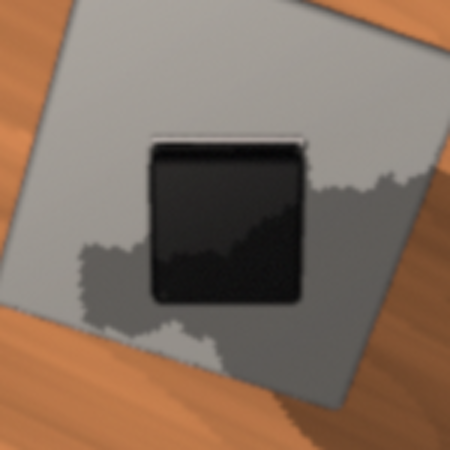

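Buffer square to the tool at (225,225) in the crop, free of anything around. Descend and grip.

>>> move_arm:
  targets:
    - [[3.5,-5,45],[0,0,0],-1]
    - [[3.5,-5,95],[0,0,0],-1]
    - [[3.5,-5,130],[0,0,0],-1]
    - [[3.5,-5,150],[0,0,0],-1]
    - [[3.5,-5,150],[0,0,0],-1]
  squeeze: 40

```text
clock: 20.85
tcp_pos: [0.4466, -0.2001, 0.0693]
orientation: [-0.001, -0.241, 0.97, 0.001]
wrist_force: [-0.5, -0.0, -0.6]
finger_gap: 0.0852
grip_force: 0.0
```

Run:
```python
from h import *
env.read_camera('top'); s=env.get_state(); print(s['tcp_pos'],s['wrist_force'],s['orientation'])
print(Rq(s['orientation']).inv().apply(np.array([.4476,-.2006,.052])-s['tcp_pos'])*1000)
```

```text
[ 0.44752846 -0.20085109  0.07056189] [0.77411703 1.10399451 0.41486878] [-2.12860453e-04 -2.41256853e-01  9.70461219e-01  3.27772976e-04]
[-0.18551651  0.17464288 18.56197704]
```

>>> move_arm:
  targets:
    - [[0,0,10],[0,0,0],-1]
    - [[0,0,18.5],[0,0,0],-1]
    - [[0,0,18.5],[0,0,0],-1]

```text
clock: 21.28
tcp_pos: [0.4471, -0.2013, 0.0515]
orientation: [-0.0, -0.241, 0.971, 0.0]
wrist_force: [-0.3, 0.2, -0.1]
finger_gap: 0.0856
grip_force: 0.0
```

>>> move_arm:
  targets:
    - [[0,0,0],[0,0,0],1]
    - [[0,0,0],[0,0,0],1]
    - [[0,0,0],[0,0,0],1]
    - [[0,0,0],[0,0,0],1]

```text
clock: 21.78
tcp_pos: [0.4479, -0.2018, 0.0525]
orientation: [0.0, -0.241, 0.971, -0.0]
wrist_force: [-0.0, 0.6, 5.7]
finger_gap: 0.042
grip_force: 40.7
```

>>> move_arm:
  targets:
    - [[0,0,-20],[0,0,0],1]
    - [[0,0,-65],[0,0,0],1]
    - [[0,0,-120],[0,0,0],1]
    - [[0,0,-170],[0,0,0],1]
    - [[-20,13,-180],[0,0,0],1]

```text
clock: 22.4
tcp_pos: [0.4606, -0.1824, 0.2356]
orientation: [0.002, -0.24, 0.971, -0.002]
wrist_force: [-0.0, 0.4, -2.3]
finger_gap: 0.0426
grip_force: 41.1
```

>>> move_arm:
  targets:
    - [[-42,28,0],[0,0,0],1]
    - [[-90,59,0],[0,0,0.5],1]
    - [[-138,91,0],[0,0,1.2],1]
    - [[-186,122,0],[0,0,2],1]
    - [[-234,154,0],[0,0,2.8],1]

```text
clock: 23.02
tcp_pos: [0.5947, 0.0664, 0.2314]
orientation: [-0.0, 0.004, 1.0, -0.0]
wrist_force: [0.6, -0.9, -1.9]
finger_gap: 0.0422
grip_force: 41.1
```

Run:
```python
from h import *
env.read_camera('top'); s=env.get_state(); print(s['tcp_pos'],s['wrist_force'],s['orientation'],s['finger_gap'],s['clock'])
print(Rq(s['orientation']).inv().apply(np.array([.653,.174,.1])-s['tcp_pos'])*1000)
```

```text
[0.59724825 0.07258044 0.2306109 ] [4.65996458 3.17069269 0.1950124 ] [7.27613006e-04 3.79485401e-03 9.99989905e-01 2.29350213e-03] 0.04226839243962073 23.075
[-54.79221253 101.23868996 131.15613167]
```

>>> move_arm:
  targets:
    - [[-25,45,0],[0,0,0],1]
    - [[-50,90,20],[0,0,0],1]
    - [[-55,100,75],[0,0,0],1]
    - [[-55,100,125],[0,0,0],1]
    - [[-55,100,125],[0,0,0],1]

```text
clock: 23.7
tcp_pos: [0.6448, 0.1641, 0.1013]
orientation: [-0.006, 0.001, 1.0, -0.001]
wrist_force: [-0.6, -0.2, -1.1]
finger_gap: 0.042
grip_force: 41.3
```

Run:
```python
from h import *
w0=env.read_camera('scene'); s=env.get_state(); w=env.read_camera('wrist'); E=wristE(w,s)
print(s['tcp_pos'],s['wrist_force'],s['orientation'],s['finger_gap'],s['clock'])
show(w,['tray_yellow','buffer_mid']); show(w0,['tray_yellow','buffer_mid'])
r=env.regions_of('tray_yellow',w)
if r: 
  m=cv2.inRange(w['pixels'],(120,100,0),(255,255,60)); print(rect(w,m,.016,E))
C=np.hstack([cv2.resize(w['pixels'],(400,300)),cv2.resize(w0['pixels'][255:345,215:335],(400,300))]); cv2.imwrite('pics/c8.png',C[:,:,::-1])
```

```text
[0.64734514 0.16417494 0.10500429] [-0.05232907  0.37016234 -0.1046656 ] [-2.74206155e-03  1.10555069e-03  9.99995571e-01 -3.42515099e-04] 0.042355343002783624 23.75
tray_yellow [([0.654, 0.173, 0.001], 0.55)]
buffer_mid [([0.646, 0.165, 0.116], 0.95)]
tray_yellow [([0.65, 0.174, -0.001], 0.73), ([0.646, 0.164, 0.127], 0.27), ([0.439, -0.202, 0.046], 0.2), ([0.451, 0.19, 0.004], 0.2)]
buffer_mid [([0.652, 0.162, 0.114], 0.77), ([0.657, -0.008, 0.0], 0.68), ([0.588, -0.276, 0.022], 0.56)]
((648.9778442382812, 174.31993103027344), (110.26102447509766, 102.62834930419922), 88.33562469482422)
```

View pics/c8.png

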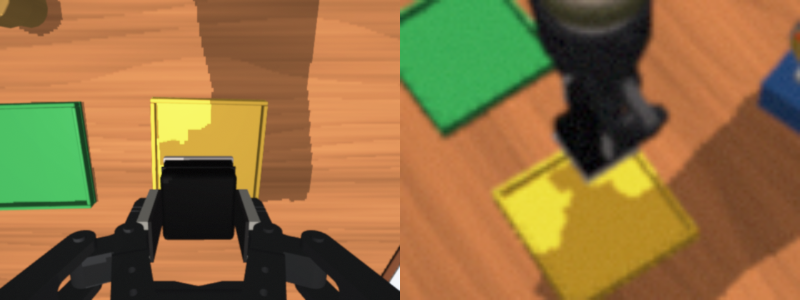

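The buffer hangs upright over the yellow tray (left panel 200,200; tray 210,150), about 10 mm off-centre; I correct this while lowering.

>>> move_arm:
  targets:
    - [[-5,10,25],[0,0,0],1]
    - [[-5,10,55],[0,0,0],1]
    - [[-5,10,75],[0,0,0],1]
    - [[-5,10,86],[0,0,0],1]
    - [[-5,10,86],[0,0,0],1]

```text
clock: 24.68
tcp_pos: [0.6544, 0.1744, 0.0211]
orientation: [-0.0, 0.001, 1.0, 0.0]
wrist_force: [0.3, 1.8, -1.1]
finger_gap: 0.0423
grip_force: 41.3
```

>>> move_arm:
  targets:
    - [[0,0,1.5],[0,0,0],1]
    - [[0,0,3],[0,0,0],1]
    - [[0,0,3],[0,0,0],1]

```text
clock: 25.05
tcp_pos: [0.6547, 0.1746, 0.0185]
orientation: [0.0, 0.001, 1.0, 0.0]
wrist_force: [0.5, -0.2, -1.2]
finger_gap: 0.0426
grip_force: 41.3
```

>>> move_arm:
  targets:
    - [[0,0,1.5],[0,0,0],1]
    - [[0,0,3],[0,0,0],1]
    - [[0,0,3],[0,0,0],1]

```text
clock: 25.42
tcp_pos: [0.6542, 0.1745, 0.0147]
orientation: [-0.0, 0.001, 1.0, -0.0]
wrist_force: [-0.5, 0.7, -1.6]
finger_gap: 0.0423
grip_force: 41.3
```

>>> move_arm:
  targets:
    - [[0,0,1.5],[0,0,0],1]
    - [[0,0,2.5],[0,0,0],1]
    - [[0,0,2.5],[0,0,0],1]

```text
clock: 25.8
tcp_pos: [0.6542, 0.1745, 0.0123]
orientation: [-0.0, 0.001, 1.0, 0.0]
wrist_force: [0.3, -0.9, -1.4]
finger_gap: 0.0423
grip_force: 41.3
```

>>> move_arm:
  targets:
    - [[0,0,1],[0,0,0],1]
    - [[0,0,2],[0,0,0],1]
    - [[0,0,2],[0,0,0],1]

```text
clock: 26.18
tcp_pos: [0.6543, 0.1745, 0.0104]
orientation: [-0.0, 0.001, 1.0, 0.0]
wrist_force: [-0.3, 0.5, -1.0]
finger_gap: 0.0418
grip_force: 41.3
```

>>> move_arm:
  targets:
    - [[0,0,1],[0,0,0],1]
    - [[0,0,1],[0,0,0],1]

```text
clock: 26.42
tcp_pos: [0.6543, 0.1746, 0.0094]
orientation: [-0.0, 0.001, 1.0, 0.0]
wrist_force: [0.7, 0.3, -0.8]
finger_gap: 0.0421
grip_force: 41.3
```

>>> move_arm:
  targets:
    - [[0,0,1],[0,0,0],1]
    - [[0,0,1],[0,0,0],1]

```text
clock: 26.68
tcp_pos: [0.6545, 0.1746, 0.0092]
orientation: [0.0, 0.001, 1.0, 0.0]
wrist_force: [-1.4, -0.3, 4.4]
finger_gap: 0.042
grip_force: 41.8
```

The base is on the tray floor. I open part way (to clear the tray walls) and rise.

>>> move_arm:
  targets:
    - [[0,0,0],[0,0,0],-0.3]
    - [[0,0,0],[0,0,0],-0.3]
    - [[0,0,0],[0,0,0],-0.3]
    - [[0,0,0],[0,0,0],-0.3]

```text
clock: 27.18
tcp_pos: [0.6544, 0.1746, 0.0083]
orientation: [-0.0, 0.001, 1.0, 0.0]
wrist_force: [-0.4, -0.2, 0.6]
finger_gap: 0.0559
grip_force: 0.0
```

>>> move_arm:
  targets:
    - [[0,0,-10],[0,0,0],-0.3]
    - [[0,0,-50],[0,0,0],-0.3]
    - [[0,0,-110],[0,0,0],-0.3]
    - [[0,0,-160],[0,0,0],-0.3]
    - [[0,0,-160],[0,0,0],-0.3]

```text
clock: 27.8
tcp_pos: [0.6576, 0.1751, 0.1753]
orientation: [0.005, 0.001, 1.0, 0.001]
wrist_force: [1.1, -0.4, 0.2]
finger_gap: 0.056
grip_force: 0.0
```

Run:
```python
from h import *
a=env.read_camera('scene'); s=env.get_state(); w=env.read_camera('wrist')
print(s['tcp_pos'],s['finger_gap'],s['wrist_force'],s['clock'])
show(a,['buffer','gauge','spindle','mug','caliper']); show(w,['buffer_mid','buffer','tray_yellow'])
C=np.hstack([cv2.resize(w['pixels'],(400,300)),cv2.resize(a['pixels'][225:345,225:385],(400,300))]); cv2.imwrite('pics/c9.png',C[:,:,::-1])
```

```text
[0.65614101 0.17483457 0.17208591] 0.05573289650215709 [ 0.05862811 -0.44024169 -0.7874632 ] 27.85
buffer [([0.295, -0.194, -0.0], 0.64), ([0.586, -0.272, -0.0], 0.64), ([0.658, 0.173, 0.006], 0.57), ([0.439, -0.064, -0.002], 0.5)]
gauge [([0.451, 0.195, 0.012], 0.81)]
spindle []
mug [([0.488, 0.395, 0.002], 0.91)]
caliper []
buffer_mid [([0.651, 0.175, 0.02], 0.66)]
buffer [([0.655, 0.178, 0.009], 0.89)]
tray_yellow []
```

View pics/c9.png

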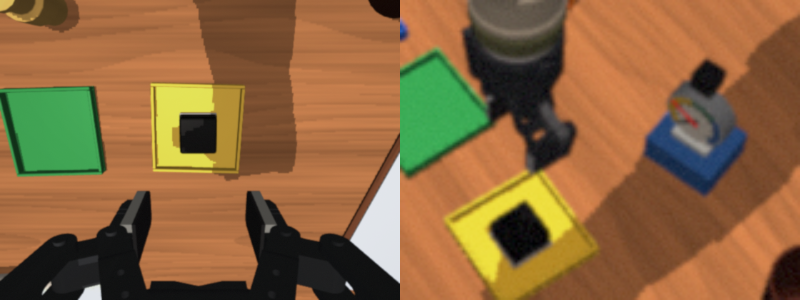

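The buffer stands flat in the middle of the yellow tray (left 197,133), the gauge is down in its holder (right 700,110), and the arm is clear. I hand in.

```bash
python3 -c "
from workcell import env
print(env.hand_in())"
```

```text
the job is handed in; nothing more can be done
None
```

The black buffer tested soft at about 15 N, with the red hand in the middle of the yellow band; the gauge is back down in its holder, the buffer stands flat in the yellow tray, and the job is handed in with no result returned.

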